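# Swap the push-and-turn cap of a cleaner jug for its pump

## Task

Get the counter cleaner ready for closing time: push the blue child-resistant cap of the white jug hard down, turn it anticlockwise until it comes free, lift it off and set it right way up in the middle of the orange saucer. Then take the pump from its steel stand, pass its dip tube down through the jug's mouth until the collar sits fully home on the gasket, and let go. Leave the other things on the counter and the saucer where they are.

Things in the scene. Friction and masses are not known exactly. Their poses are not given: they have to be found in the camera images.
- jug: white cleaner jug with a green band, fixed to the counter by its dark steel foot (112 mm across): it cannot turn or tip. Body 92 mm across up to 84 mm height, shoulder narrowing to a 42 mm neck. Origin at the centre of its base, z up. Its neck has a bayonet catch, so the cap can neither turn nor lift until pressed down at least 4.5 mm (see the gasket).
- jug_mouth (a point): centre of the jug's round mouth, on top of the black spring gasket, 132 mm above the counter. Once the cap is off this is an upright hole 17 mm in diameter, open all the way down into the empty jug (122 mm deep); the gasket's flat top is 39 mm across.
- gasket (a joint): how far the spring gasket under the cap is pressed down, m: 0 at rest, 0.0075 bottomed. Yields from 8 N, takes 12 N at 4.5 mm, 15 N at the bottom. With the cap kept pressed over 4.5 mm it turns anticlockwise seen from above; it is clear of the catch after about 42 degrees, meets an end stop at about 78, and anywhere between (aim for 60) can be lifted straight off.
- cap: blue push-and-turn cap, 47 mm tall, white stripe on top. Skirt 64 mm across up to a flat ledge 23 mm above the rim; on it a ribbed round crown 44 mm across, 24 mm tall, to be gripped. The 10 mm wide ledge round the crown bears fingertips pressing down. Origin at the centre of its lower rim, z up; starts locked on the jug, on its axis, rim 114 mm above the counter. About 45 g.
- cap_grip (a point): point on the cap's axis 43.5 mm above its lower rim, 20.5 mm above the ledge: a tool whose fingertips stand 19 mm past this point has them just above the ledge
- pump: black pump, pale stiff dip tube, rigid, about 80 g. Origin at the centre of the collar's flat underside, z up. Collar 38 mm across, 18 mm tall; 12 mm stem; round head 28 mm across, 32 to 50 mm above the origin, to be gripped; spout 9 mm thick reaching 48 mm along the pump's -x at 44 mm height. Dip tube 10 mm thick, 71 mm straight down, round end. Starts upright in the stand, collar on its plate.
- pump_head (a point): centre of the pump's head, 41 mm above the collar's underside, on the axis
- pump_tip (a point): lower end of the dip tube, 71 mm below the collar's underside
- stand: small steel stand, fixed: a plate 70 x 70 mm, its top 92 mm above the counter, on four thin legs, with one 22 mm hole in the middle. Origin at the centre of its footprint.
- saucer: orange round saucer, loose, 116 mm across and 12 mm tall, flat inner floor 100 mm across and 5 mm above its underside. Origin at the centre of its underside.
- sauce: red squeeze sauce bottle with a yellow cap, 48 mm across, 170 mm tall; origin at the centre of its base. A bystander: leave it alone.
- ramekin: small white ramekin, 52 mm across, 34 mm tall; origin at the centre of its base. A bystander: leave it alone.
- juice: glass of orange juice, 52 mm across, 122 mm tall; origin at the centre of its base. A bystander: leave it alone.
- shaker: steel salt shaker, 40 mm across, 82 mm tall; origin at the centre of its base. A bystander: leave it alone.
- bowl: black bowl, 110 mm across, 55 mm tall; origin at the centre of its base. A bystander: leave it alone.
- dip: olive-green dip bowl, 80 mm across, 40 mm tall; origin at the centre of its base. A bystander: leave it alone.
- lime: half lime, cut face up, 48 mm across, 20 mm tall; origin at the centre of its base. A bystander: leave it alone.
Things that resemble listed ones, but are neither listed nor needed, are in the scene too. Several things have the shape of the cap; the one meant has the colours described above. Of the things like the pump, leave any that is pink; of the rest the larger one is meant.

How it is judged (in metres and radians):
On the way, in this order (a step that is already met when the one before it is completed fails the run):
1. the cap, still on the jug's neck, is turned out of its catch (angle between the x axis of cap and the x axis of jug, either way round above 0.6 rad and horizontal distance between cap and jug below 0.008 m and z of cap in the frame of jug below 0.12 m), for 0.05 s.
2. the cap stands right way up in the saucer, let go (horizontal distance between cap and saucer below 0.025 m and z of cap in the frame of saucer between 0.002 and 0.009 m and angle between cap's own z axis and vertical below 0.12 rad and linear speed of cap below 0.03 m/s and contact force between the fingers and cap below 0.1 N), for 0.2 s.
At the end, for the whole second after the job is handed in: Cap right way up (within 0.12 rad) at rest on the saucer floor, within 25 mm of its centre; pump upright (within 0.08 rad) at rest on the jug, dip tube through the mouth, collar on the gasket (origin 128 to 134.5 mm above the jug base), within 7 mm of the jug axis (horizontal distance between cap and saucer below 0.025 m and z of cap in the frame of saucer between 0.002 and 0.009 m and angle between cap's own z axis and vertical below 0.12 rad and linear speed of each of cap, pump below 0.03 m/s and horizontal distance between pump and jug below 0.007 m and z of pump in the frame of jug between 0.128 and 0.1345 m and angle between pump's own z axis and vertical below 0.08 rad); the robot touches nothing.
It fails at once if a bystander is pushed more than 30 mm or tipped over 0.4 rad (distance of any of sauce, ramekin, juice, shaker, bowl, dip, lime from where it was at the start of the episode above 0.03 m or angle between any of sauce, ramekin, juice, shaker, bowl, dip, lime's own z axis and vertical above 0.4 rad).
It fails at once if the saucer is pushed more than 30 mm (distance of saucer from where it was at the start of the episode above 0.03 m).
It also fails if it takes over 67 s, if anything falls off the work surface, if the arm or the gripper's body presses on something with over 40 N, if the wrist force passes 120 N, or if a joint passes its speed limit or range.

## Robot

A 6-joint arm with a two-finger parallel gripper is mounted at the origin on the work surface. World frame = base frame: x ahead of the robot, y to its left, z up, the work surface at z = 0. Lengths are in m, angles in degrees, forces in N, time in s.
With the tool pointing down it reaches from about 0.375 to 0.75 m from the base axis. Payload 9 kg.
Tool frame: the origin (TCP) lies where the fingers leave the gripper's body, on its centre line; the fingertips stand 73 mm ahead of it and the grasp point (between the pads) lies 54 mm ahead of it (robot.tip_reach is the distance from the TCP to the fingertips, in m); z points along the fingers, y is the line along which they close (so a half turn about z gives the same grasp; the last joint's range is limited). The gripper opens to 85 mm and grips with 20 to 120 N. Pads are 22 mm wide; open, the fingers measure 114 mm over their backs; the gripper's body (76 mm by 85 mm) begins 54 mm behind the grasp point. The pads swing forward as they close: fully open they stand 13 mm farther back than shut.
Start: joints at [50.667, 5.964, 5.575, 89.605, 0, 77.527], TCP at [0.271, 0.535, 0.304] pointing down, gripper open.
Joint ranges: [-171.21, 171.21], [-48.23, 106.86], [-62.78, 66.21], [-105.2, 120.99], [-86.42, 89.51], [-180, 180]. Speed limits (degrees/s): [127.2, 127.2, 147.25, 180, 180, 180].

## Interface

Orientations are given as [roll, pitch, yaw] about the fixed x, y, z axes, in that order (R = Rz(yaw) Ry(pitch) Rx(roll)).
In Python, from plant import robot gives the robot as it stands. Calls block until the motion is done:
- robot.move_pose(position, orientation): joint-space move of the TCP to a pose.
- robot.line_to(position, vel=0.15, rotation=None, guard=None): straight line of the TCP; rotation=None keeps the orientation; vel is the mean speed in m/s. With guard (N) it stops when the force on the tool has changed by that much, and returns True; else False.
- robot.goto_joints(angles): joint-space move.
- robot.set_gripper(opening): finger opening in m; the grip force is fixed at half the most; returns when the fingers have stopped.
- robot.pause(seconds).
- robot.ik(position, orientation): joint angles nearest the present ones, or None.
- robot.observe(): the state.
- robot.grab_frame(name): name is "scene" or "top"; returns the picture (384x512x3 uint8, blue, green, red); there is no depth.
- robot.get_calibration(name): a dict with "vertical_fov" (degrees; the focal length in pixels is half the picture's height over the tangent of half this angle, whatever the lens; pixels are square), "cx", "cy" (the principal point, pixels), "rvec" (rotation vector, rad) and "tvec" (3), from world to camera coordinates, as OpenCV has them. Camera axes: x right, y down, z forward; pixel columns grow to the right and rows downward; lengths in m; the calibration is good to about 2 mm. A picture is of the moment at which its call begins. get_calibration takes no time and is no camera call.
A pose or a line that the arm cannot do raises robot.IKError and nothing moves.
- robot.job_done(): hands the job in; it is judged then, once.
The state is a dict: "time": time; "q": joint angles; "qvel": joint speeds; "joint_torque": joint torques, N m; "tool_pos": TCP position; "tcp_rot": TCP orientation; "ft_force": force on the tool from outside, world axes, zero at the start; "torque": the same for the moment, N m; "gripper_width": finger opening in m; "gripper_force": force on a finger pad.
Only numpy, scipy, OpenCV 4.12 (cv2) and the standard library are available. Lean on these libraries where they do the work, as an engineer would, in place of code of your own. Each camera call takes 0.05 s, during which the arm holds its last target. There are 200 camera calls.

## Working session

There is one attempt and no reset: what is moved stays moved. The work goes in short steps, each a Python script; the robot and the scene stay as the last script left them, time stands still between calls to the robot, and variables do not carry over. Pictures are saved under pics/ and viewed, at most 11 in all, crops included, and the job is handed in when it is done.

```bash
mkdir -p pics; python3 - <<'E'
from plant import robot
import cv2
for n in("scene","top"):
    cv2.imwrite(f"pics/{n}0.png",robot.grab_frame(n)); print(robot.get_calibration(n))
o=robot.observe();print(o["time"],o["tool_pos"],o["tcp_rot"],robot.tip_reach)
E
```

```text
{'vertical_fov': 55.91594643474519, 'cx': 253.33033244252783, 'cy': 190.0004583782962, 'rvec': array([ 2.30474408,  0.57129075, -0.23989588]), 'tvec': array([-0.49943959, -0.07246407,  1.15208579])}
{'vertical_fov': 45.335896138581774, 'cx': 266.159908750182, 'cy': 193.06680729316412, 'rvec': array([ 2.1422115 , -2.18358318,  0.11164253]), 'tvec': array([0.08637647, 0.55652042, 1.09546141])}
0.1 [0.27094617 0.5351087  0.3031961 ] [-1.79933745e+02 -1.48647369e-02  1.53138460e+02] 0.0726
```

View pics/scene0.png

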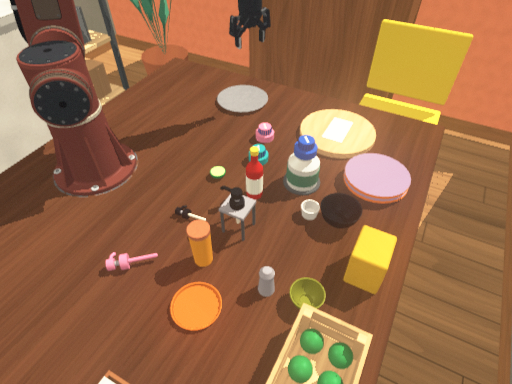

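View pics/top0.png

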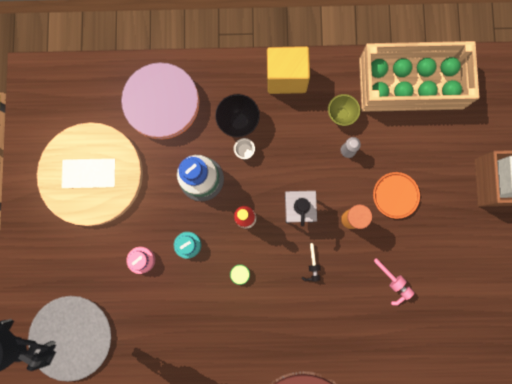

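```bash
cat > h.py <<'E'
import cv2,numpy as np
from plant import robot
def cam(n):
    c=robot.get_calibration(n);f=192/np.tan(np.radians(c["vertical_fov"]/2))
    return np.array([[f,0,c["cx"]],[0,f,c["cy"]],[0,0,1]]),cv2.Rodrigues(c["rvec"])[0],c["tvec"].reshape(3),c["rvec"]
def onplane(n,uv,z):
    K,R,t,_=cam(n);d=R.T@np.linalg.inv(K)@[uv[0],uv[1],1];o=-R.T@t
    return o+d*(z-o[2])/d[2]
def proj(n,p):
    K,R,t,rv=cam(n);return cv2.projectPoints(np.array(p,float).reshape(-1,1,3),rv,t,K,None)[0].reshape(-1,2)
def blobs(im,lo,hi,roi,amin=15):
    m=cv2.inRange(cv2.cvtColor(im,cv2.COLOR_BGR2HSV),lo,hi);x0,y0,x1,y1=roi
    k=np.zeros_like(m);k[y0:y1,x0:x1]=m[y0:y1,x0:x1]
    cs=cv2.findContours(k,cv2.RETR_EXTERNAL,cv2.CHAIN_APPROX_NONE)[0]
    return sorted([c for c in cs if cv2.contourArea(c)>amin],key=cv2.contourArea,reverse=True)
def crop(im,x0,y0,w,h,s): return cv2.resize(im[y0:y0+h,x0:x0+w],None,fx=s,fy=s,interpolation=cv2.INTER_CUBIC)
E
python3 - <<'E'
from h import *
T=cv2.imread("pics/top0.png");S=cv2.imread("pics/scene0.png")
a=np.hstack([crop(T,160,135,80,60,5),crop(T,275,180,80,60,5)])
b=np.hstack([crop(S,275,130,60,45,400/60),crop(S,170,180,100,75,4)])
cv2.imwrite("pics/crops.png",np.vstack([a,b]))
for n,im,r in(("top",T,(370,170,425,222)),("scene",S,(165,275,230,335))):
    for c in blobs(im,(3,150,120),(22,255,255),r)[:1]:
        e=cv2.fitEllipse(cv2.convexHull(c));print(n,"saucer",e,onplane(n,e[0],.012))
for n,im,r in(("top",T,(165,140,225,205)),("scene",S,(285,125,330,170))):
    for c in blobs(im,(100,130,60),(130,255,255),r)[:2]:
        x,y,w,h=cv2.boundingRect(c);print(n,"blue",x,y,w,h)
    for c in blobs(im,(0,0,150),(180,90,255),r,5)[:4]:print(n,"white",cv2.minAreaRect(c),onplane(n,cv2.minAreaRect(c)[0],.161))
for n,im,r in(("top",T,(280,185,325,230)),):
    for c in blobs(im,(0,0,100),(180,60,255),r)[:2]:
        m=cv2.minAreaRect(c);print(n,"plate",m,[onplane(n,p,.092).round(4) for p in cv2.boxPoints(m)],onplane(n,m[0],.092))
for n,im,r in(("top",T,(288,192,318,232)),("scene",S,(215,180,250,215))):
    for c in blobs(im,(0,0,0),(180,255,45),r)[:2]:
        print(n,"blk",cv2.boundingRect(c),cv2.minEnclosingCircle(c))
E
```

```text
top saucer ((395.95050048828125, 194.66831970214844), (47.25984573364258, 48.609901428222656), 121.63162994384766) [ 0.54980655 -0.2465074   0.012     ]
scene saucer ((202.48793029785156, 306.78765869140625), (67.87529754638672, 105.93588256835938), 81.57527160644531) [ 0.56653852 -0.24364274  0.012     ]
top blue 179 157 28 28
top white ((196.54095458984375, 174.4508056640625), (37.00265884399414, 39.947509765625), 39.80556869506836) [0.58752135 0.22580345 0.161     ]
top white ((190.4180145263672, 168.40164184570312), (3.9691433906555176, 12.931726455688477), 50.194427490234375) [0.60110385 0.23912379 0.161     ]
scene blue 299 136 8 8
scene blue 307 136 7 8
scene white ((314.5, 139.0), (28.0, 29.0), 90.0) [0.62115417 0.25268493 0.161     ]
scene white ((303.5, 160.5), (31.0, 17.0), 0.0) [0.62890837 0.15524596 0.161     ]
top plate ((300.5, 206.5), (31.0, 31.0), 90.0) [array([0.5553, 0.0317, 0.092 ]), array([ 0.5539, -0.04  ,  0.092 ]), array([ 0.4823, -0.0378,  0.092 ]), array([0.4836, 0.0334, 0.092 ])] [ 0.51866327 -0.00315504  0.092     ]
```

View pics/crops.png

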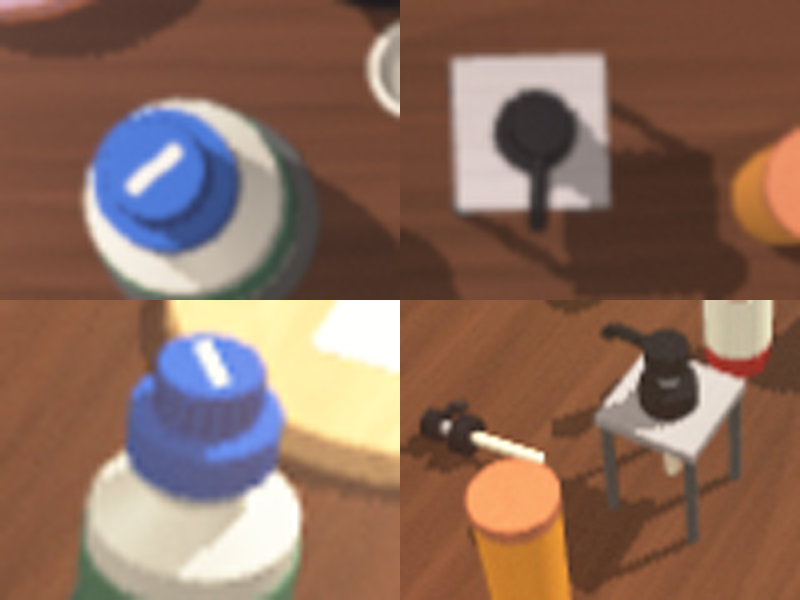

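The blue cap is on the green-banded jug at top (190,168) / scene (306,139). The look-alikes are a teal one at top (187,245) and a pink one at (140,260), so blue is the one meant. There are three pumps: black in the stand at top (302,206), a smaller black one lying at (314,262), and a pink one at (400,285). The stand pump is the one meant because it is the larger non-pink one, and the crop confirms this. Next I refine the positions and check them with projected circles.

```bash
python3 - <<'E'
from h import *
T=cv2.imread("pics/top0.png");S=cv2.imread("pics/scene0.png")
def ctr(im,roi,f):
    x0,y0,x1,y1=roi;m=f(cv2.cvtColor(im[y0:y1,x0:x1],cv2.COLOR_BGR2HSV).astype(int));v,u=np.nonzero(m);return u.mean()+x0,v.mean()+y0,len(u)
c=blobs(S,(3,215,180),(18,255,255),(165,278,228,335))[0];e=cv2.fitEllipse(cv2.convexHull(c));print(e,onplane("scene",e[0],.012))
st=ctr(S,(302,134,312,146),lambda h:(h[...,1]<110)&(h[...,2]>140));print(st,onplane("scene",st,.161))
dark=lambda h:h[...,2]<75
hT=ctr(T,(291,196,313,213),dark);print("head top",hT,onplane("top",hT,.142-.002))
def tri(a,b):
    Ps=[]
    for n in("top","scene"):
        K,R,t,_=cam(n);Ps.append(K@np.c_[R,t])
    X=cv2.triangulatePoints(Ps[0],Ps[1],np.array(a[:2],float).reshape(2,1),np.array(b[:2],float).reshape(2,1))[:,0];return X[:3]/X[3]
print("stripe tri",tri((190.42,168.4),st));print("saucer tri",tri((395.95,194.67),e[0]))
# overlay
th=np.linspace(0,2*np.pi,60)
def circ(x,y,z,r):return np.c_[x+r*np.cos(th),y+r*np.sin(th),0*th+z]
J=(.6011,.2391);P=(.5187,-.0032);Sc=(.5498,-.2465)
out=[]
for n,im,rs in(("top",T,[(160,135,80,60),(275,180,80,60)]),("scene",S,[(280,130,60,45),(200,175,80,60)])):
    row=[]
    for (x0,y0,w,h) in rs:
        s=400/w;g=crop(im,x0,y0,w,h,s)
        for cc,col in((circ(*J,.161,.022),(0,255,255)),(circ(*J,.137,.032),(0,0,255)),(circ(*J,0,.056),(255,0,255)),(circ(*P,.142,.014),(0,255,255)),(circ(*P,.110,.019),(0,0,255)),(np.array([[P[0]+a,P[1]+b,.092] for a,b in((.035,.035),(-.035,.035),(-.035,-.035),(.035,-.035),(.035,.035))]),(0,255,0))):
            q=((proj(n,cc)-[x0,y0]+.5)*s).astype(np.int32);cv2.polylines(g,[q],False,col,1)
        row.append(g)
    out.append(np.hstack(row))
cv2.imwrite("pics/ov.png",np.vstack(out))
E
```

```text
Traceback (most recent call last):
IndexError: list index out of range
```

```bash
cat > ov.py <<'E'
from h import *
T=cv2.imread("pics/top0.png");S=cv2.imread("pics/scene0.png")
def ctr(im,roi,f):
    x0,y0,x1,y1=roi;m=f(cv2.cvtColor(im[y0:y1,x0:x1],cv2.COLOR_BGR2HSV).astype(int));v,u=np.nonzero(m);return u.mean()+x0,v.mean()+y0,len(u)
def orange(im,roi):
    x0,y0,x1,y1=roi;m=(im[y0:y1,x0:x1,2]>170).astype(np.uint8)
    c=max(cv2.findContours(m,cv2.RETR_EXTERNAL,cv2.CHAIN_APPROX_NONE)[0],key=cv2.contourArea)
    e=cv2.fitEllipse(cv2.convexHull(c));return (e[0][0]+x0,e[0][1]+y0),e[1]
eT=orange(T,(370,170,425,222));e=orange(S,(165,275,230,335))
print(eT,onplane("top",eT[0],.012),e,onplane("scene",e[0],.012))
st=ctr(S,(302,134,312,146),lambda h:(h[...,1]<110)&(h[...,2]>140));print(st,onplane("scene",st,.161))
dark=lambda h:h[...,2]<75
hT=ctr(T,(291,196,313,213),dark);print("head top",hT,onplane("top",hT,.142-.002))
def tri(a,b):
    Ps=[]
    for n in("top","scene"):
        K,R,t,_=cam(n);Ps.append(K@np.c_[R,t])
    X=cv2.triangulatePoints(Ps[0],Ps[1],np.array(a[:2],float).reshape(2,1),np.array(b[:2],float).reshape(2,1))[:,0];return X[:3]/X[3]
print("stripe tri",tri((190.42,168.4),st));print("saucer tri",tri(eT[0],e[0]))
th=np.linspace(0,2*np.pi,60)
def circ(x,y,z,r):return np.c_[x+r*np.cos(th),y+r*np.sin(th),0*th+z]
J=(.6011,.2391);P=(.5187,-.0032)
out=[]
for n,im,rs in(("top",T,[(160,135,80,60),(275,180,80,60)]),("scene",S,[(280,130,60,45),(200,175,80,60)])):
    row=[]
    for (x0,y0,w,h) in rs:
        s=400/w;g=crop(im,x0,y0,w,h,s)
        for cc,col in((circ(*J,.161,.022),(0,255,255)),(circ(*J,.137,.032),(0,0,255)),(circ(*J,0,.056),(255,0,255)),(circ(*P,.142,.014),(0,255,255)),(circ(*P,.110,.019),(0,0,255)),(np.array([[P[0]+a,P[1]+b,.092] for a,b in((.035,.035),(-.035,.035),(-.035,-.035),(.035,-.035),(.035,.035))]),(0,255,0))):
            q=((proj(n,cc)-[x0,y0]+.5)*s).astype(np.int32);cv2.polylines(g,[q],False,col,1)
        row.append(g)
    out.append(np.hstack(row))
cv2.imwrite("pics/ov.png",np.vstack(out))
E
python3 ov.py
```

```text
((396.0331287384033, 194.8126983642578), (45.999176025390625, 47.142913818359375)) [ 0.54944219 -0.24669447  0.012     ] ((195.7255630493164, 305.55066299438477), (47.624149322509766, 53.9968147277832)) [ 0.5515609  -0.24822202  0.012     ]
(np.float64(306.48148148148147), np.float64(137.77777777777777), 54) [0.59970056 0.24763291 0.161     ]
head top (np.float64(301.8285714285714), np.float64(205.72), 175) [ 0.51657755 -0.00277116  0.14      ]
stripe tri [0.60098339 0.23853686 0.16722841]
saucer tri [ 0.54997638 -0.24735986  0.00899477]
```

View pics/ov.png

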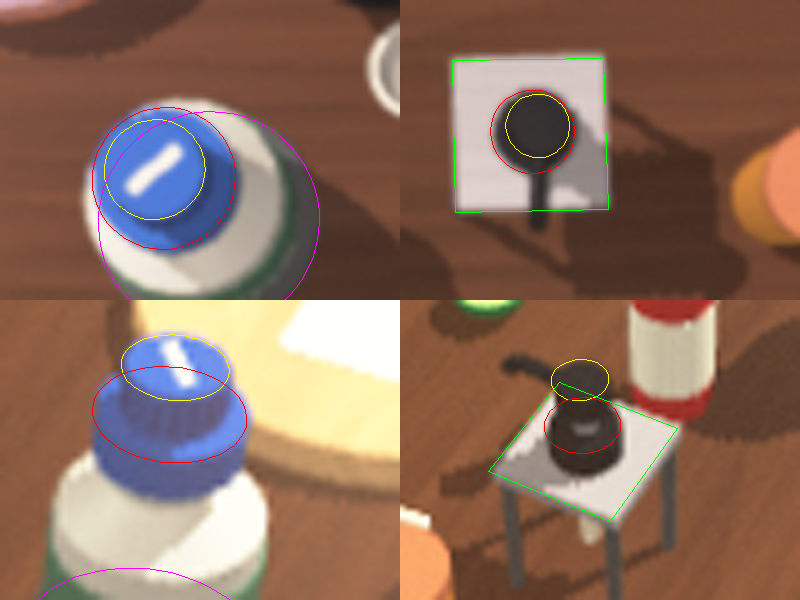

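The projected circles match the cap (to about 1.5 mm), the stand and the pump collar in both views. Jug ≈ (0.600, 0.238), pump ≈ (0.518, -0.004), saucer ≈ (0.550, -0.247). Next I check IK and the positions of the neighbouring objects.

```bash
python3 - <<'E'
from h import *
print("sauce",onplane("top",(243,214.5),.17),"juice",onplane("top",(359,217),.122),"ramekin",onplane("top",(244,149),.034))
for p in((.600,.2376,.214),(.55,-.247,.13),(.518,-.0043,.187)):
    for y in(-180,-150,-120,-90,-60,-30,0,30,60,90,120,150):
        q=robot.ik(p,[180,0,y]); 
        if q is not None and y%60==0: print(p,y,np.round(q,1))
E
```

```text
sauce [0.49782145 0.12537499 0.17      ] juice [ 0.49029215 -0.13100096  0.122     ] ramekin [0.66814557 0.12833294 0.034     ]
(0.6, 0.2376, 0.214) -180 [10.  14.   5.1 81.1  0.  10. ]
(0.6, 0.2376, 0.214) -120 [ 10.   14.    5.1  81.1   0.  -50. ]
(0.6, 0.2376, 0.214) -60 [  10.    14.     5.1   81.1    0.  -110. ]
(0.6, 0.2376, 0.214) 0 [  10.    14.     5.1   81.1    0.  -170. ]
(0.6, 0.2376, 0.214) 60 [ 10.   14.    5.1  81.1   0.  130. ]
(0.6, 0.2376, 0.214) 120 [10.  14.   5.1 81.1  0.  70. ]
(0.55, -0.247, 0.13) -180 [-36.6   8.9  -9.5  71.7   0.  -36.6]
(0.55, -0.247, 0.13) -120 [-36.6   8.9  -9.5  71.7   0.  -96.6]
(0.55, -0.247, 0.13) -60 [ -36.6    8.9   -9.5   71.7    0.  -156.6]
(0.55, -0.247, 0.13) 0 [-36.6   8.9  -9.5  71.7   0.  143.4]
(0.55, -0.247, 0.13) 60 [-36.6   8.9  -9.5  71.7   0.   83.4]
(0.55, -0.247, 0.13) 120 [-36.6   8.9  -9.5  71.7   0.   23.4]
(0.518, -0.0043, 0.187) -180 [-15.   -7.8 -20.2  77.6   0.  -15. ]
(0.518, -0.0043, 0.187) -120 [-15.   -7.8 -20.2  77.6   0.  -75. ]
(0.518, -0.0043, 0.187) -60 [ -15.    -7.8  -20.2   77.6    0.  -135. ]
(0.518, -0.0043, 0.187) 0 [-15.   -7.8 -20.2  77.6   0.  165. ]
(0.518, -0.0043, 0.187) 60 [-15.   -7.8 -20.2  77.6   0.  105. ]
(0.518, -0.0043, 0.187) 120 [-15.   -7.8 -20.2  77.6   0.   45. ]
```

```bash
python3 - <<'E'
from h import *
J=[.600,.2376]
def st(l):
    o=robot.observe();print(l,round(o["time"],2),np.round(o["tool_pos"],4),np.round(o["tcp_rot"],2),"F",np.round(o["ft_force"],1),"w",round(o["gripper_width"],4),np.round(o["gripper_force"],1))
robot.move_pose(J+[.30],[180,0,120]);robot.set_gripper(.066);st("above")
g=robot.line_to(J+[.2136],vel=.08,guard=5);st(f"down {g}")
robot.set_gripper(.03);st("closed")
cv2.imwrite("pics/t1.png",robot.grab_frame("top"))
E
```

```text
above 2.06 [0.5998 0.2381 0.3   ] [-180.     -0.    120.05] F [-0.9  0.1 -0.1] w 0.0664 0.0
down False 3.29 [0.6003 0.2376 0.2143] [1.7994e+02 2.0000e-02 1.2000e+02] F [0.6 1.1 0.1] w 0.0655 0.0
closed 3.62 [0.6018 0.2384 0.2161] [1.7965e+02 5.0000e-02 1.2002e+02] F [4.4 3.8 6.5] w 0.0421 59.8
```

```bash
cat >> h.py <<'E'
def st(l):
    o=robot.observe();print(l,round(o["time"],2),np.round(o["tool_pos"],4),np.round(o["tcp_rot"],2),"F",np.round(o["ft_force"],1),"w",round(o["gripper_width"],4),np.round(o["gripper_force"],1));return o
E
python3 - <<'E'
from h import *
J=[.602,.239]
for z in(.211,.208,.206,.204,.202,.200):
    robot.line_to(J+[z],vel=.03);robot.pause(.1);o=st(z)
    if o["ft_force"][2]>25 or o["tool_pos"][2]<.2095:break
E
```

```text
0.211 4.04 [0.6026 0.2391 0.2132] [1.7986e+02 7.0000e-02 1.2000e+02] F [-1.7 -1.5 10.4] w 0.0421 60.5
0.208 4.39 [0.6027 0.239  0.2106] [1.7985e+02 8.0000e-02 1.2000e+02] F [-1.7 -0.9 12.1] w 0.0421 60.5
0.206 4.74 [0.6027 0.2391 0.2094] [1.7982e+02 9.0000e-02 1.2000e+02] F [-5.2 -1.5 16.7] w 0.0416 60.8
```

```bash
python3 - <<'E'
from h import *
P=[.602,.239,.2055]
for y in(140,160,181):
    q=robot.ik(P,[180,0,y]);robot.goto_joints(q);robot.pause(.05);o=st(y);print(round(float(o["torque"][2]),2))
I=robot.grab_frame("top");S=robot.grab_frame("scene")
cv2.imwrite("pics/t2.png",np.hstack([crop(I,160,125,80,90,5),crop(S,270,110,80,90,5)]))
E
```

```text
140 5.22 [0.6036 0.2391 0.2095] [179.76   0.25 140.01] F [-1.6 -1.3 16.1] w 0.0417 60.9
0.15
160 5.69 [0.6037 0.2395 0.2095] [179.8    0.32 160.03] F [ 0.1  1.2 15.9] w 0.0416 60.9
0.12
181 6.18 [0.6043 0.2398 0.2096] [ 179.89    0.46 -178.96] F [ 3.4  2.9 14.8] w 0.0419 60.8
0.24
```

View pics/t2.png

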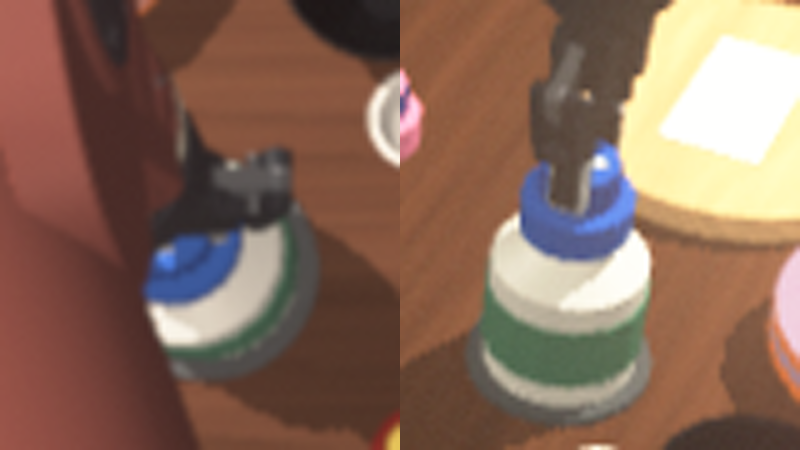

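```bash
python3 - <<'E'
from h import *
g=robot.line_to([.604,.2397,.222],vel=.04,rotation=[180,0,181],guard=28);robot.pause(.1);st(g)
I=robot.grab_frame("top");S=robot.grab_frame("scene")
cv2.imwrite("pics/t3.png",np.hstack([crop(I,160,125,80,90,5),crop(S,270,110,80,90,5)]))
E
```

```text
False 6.95 [0.6042 0.2398 0.2222] [ 1.7998e+02  3.0000e-02 -1.7900e+02] F [1.7 2.2 4.1] w 0.0418 61.9
```

```bash
python3 - <<'E'
from h import *
robot.line_to([.604,.2397,.285],vel=.15);st("up")
robot.move_pose([.55,-.2475,.285],[180,0,180]);st("over")
I=robot.grab_frame("top");S=robot.grab_frame("scene")
cv2.imwrite("pics/top4.png",I)
cv2.imwrite("pics/t4.png",np.hstack([crop(I,160,125,80,110,5),crop(S,140,120,106,146,550/146)]))
E
```

```text
up 7.62 [0.6037 0.2396 0.2836] [-1.7998e+02 -1.0000e-01 -1.7900e+02] F [-0.2  0.9 -0.1] w 0.042 61.8
over 9.4 [ 0.5504 -0.2466  0.285 ] [ 179.98    0.   -179.93] F [ 0.7  0.4 -0.4] w 0.0418 61.8
```

View pics/t4.png

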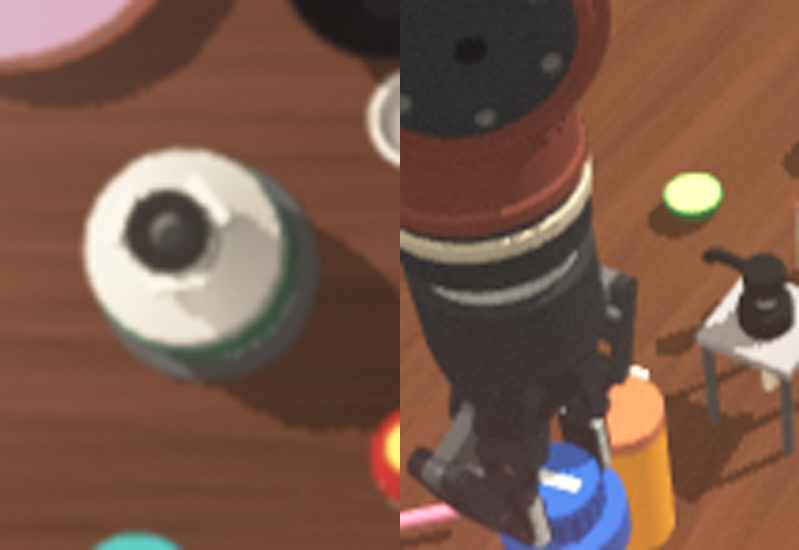

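```bash
python3 - <<'E'
from h import *
T=cv2.imread("pics/top4.png")
c=blobs(T,(0,0,0),(180,255,100),(178,158,207,184))[0];m=cv2.fitEllipse(cv2.convexHull(c));print(m,onplane("top",m[0],.132))
robot.line_to([.55,-.2475,.125],vel=.12)
g=robot.line_to([.55,-.2475,.102],vel=.03,guard=3);st(g)
robot.set_gripper(.07);st("open");robot.line_to([.55,-.2475,.24],vel=.12)
robot.pause(.2)
robot.move_pose([.518,-.0045,.26],[180,0,180]);robot.set_gripper(.05);st("over pump")
I=robot.grab_frame("top");S=robot.grab_frame("scene")
cv2.imwrite("pics/t5.png",np.hstack([crop(I,355,150,80,90,5),crop(S,160,215,80,90,5)]));cv2.imwrite("pics/s5.png",S)
E
```

```text
((193.1592254638672, 170.96165466308594), (15.125755310058594, 16.026206970214844), 93.23262786865234) [0.6000174  0.23791758 0.132     ]
True 11.55 [ 0.55   -0.2474  0.1086] [ 179.99   -0.   -179.99] F [-0.1  0.3  4.6] w 0.0419 62.3
open 11.94 [ 0.5495 -0.2472  0.1078] [ 1.7994e+02 -7.0000e-02  1.8000e+02] F [-0.4 -0.   0.1] w 0.07 0.0
over pump 14.69 [ 0.5181 -0.0052  0.2598] [ 1.8000e+02 -2.0000e-02  1.7994e+02] F [-0.5 -0.2 -0.2] w 0.0501 0.0
```

View pics/t5.png

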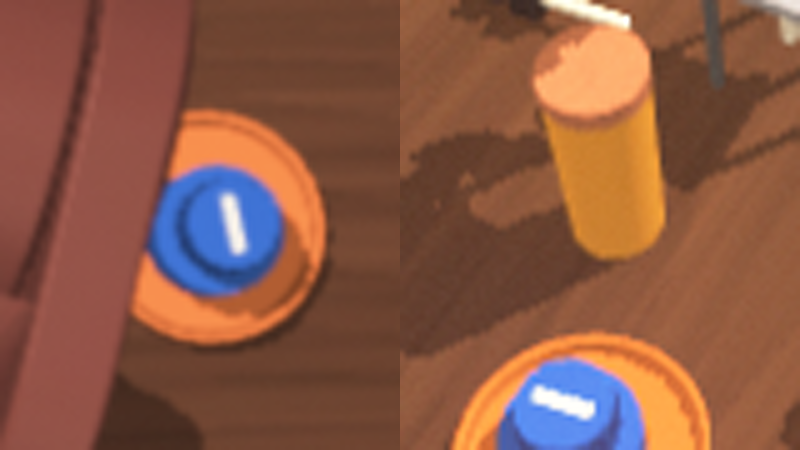

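```bash
python3 - <<'E'
from h import *
g=robot.line_to([.519,-.0045,.1965],vel=.08,guard=4);st(g)
robot.set_gripper(.015);robot.pause(.1);o=st("grip")
S=robot.grab_frame("scene")
y=o["tool_pos"][1]
robot.line_to([.519,y,.30],vel=.12);st("lift")
S2=robot.grab_frame("scene")
cv2.imwrite("pics/t6.png",np.hstack([crop(S,190,150,90,100,4.4),crop(S2,190,110,90,100,4.4)]))
E
```

```text
False 15.73 [ 0.5193 -0.0046  0.197 ] [-1.7999e+02  4.0000e-02  1.8000e+02] F [ 0.2  0.2 -0.6] w 0.0499 0.0
grip 16.18 [ 0.5194 -0.0044  0.1973] [ 1.8000e+02  8.0000e-02 -1.7999e+02] F [-0.7  1.7  5.5] w 0.0261 58.9
lift 17.24 [ 0.5187 -0.0044  0.299 ] [ 1.7998e+02 -8.0000e-02  1.8000e+02] F [-0.   0.4 -0.3] w 0.026 59.0
```

View pics/t6.png

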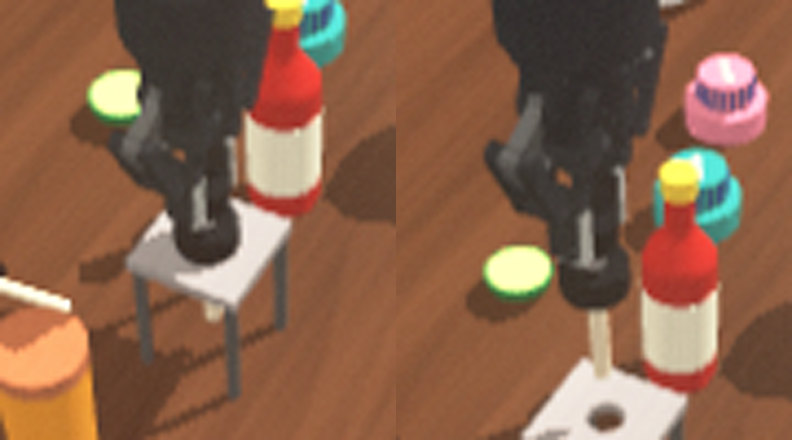

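```bash
python3 - <<'E'
from h import *
robot.line_to([.519,-.0044,.36],vel=.15)
robot.move_pose([.603,.2395,.36],[180,0,180]);robot.line_to([.603,.2395,.32],vel=.1);robot.pause(.2);st("over")
S=robot.grab_frame("scene");I=robot.grab_frame("top")
cv2.imwrite("pics/s7.png",S);cv2.imwrite("pics/top7.png",I)
cv2.imwrite("pics/t7.png",np.hstack([crop(S,275,80,65,90,6),crop(I,160,120,65,90,6)]))
print(proj("scene",[[.603,.2395,.144],[.603,.2395,.2147],[.603,.2395,.132]]))
E
```

```text
over 19.6 [0.6033 0.2394 0.321 ] [1.7999e+02 8.0000e-02 1.7999e+02] F [ 0.7 -0.1 -0.7] w 0.026 59.0
[[305.86373861 144.67202657]
 [308.54831628 123.29198619]
 [305.43468806 148.08899537]]
```

View pics/t7.png

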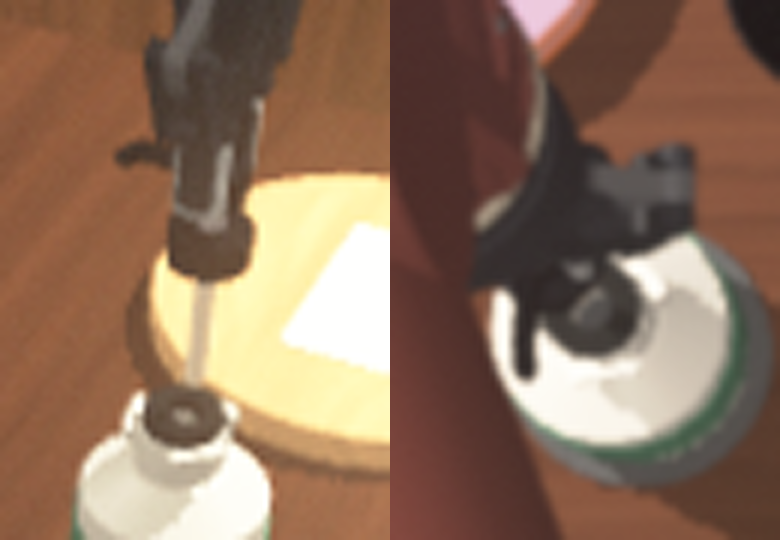

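```bash
python3 - <<'E'
from h import *
b=proj("scene",[[.603,.2395,.132],[.613,.2395,.132],[.603,.2495,.132]]);print((b[1:]-b[0])/10)
S=cv2.imread("pics/s7.png")
c=blobs(S,(0,0,0),(180,255,105),(296,143,316,157))[0];m=cv2.fitEllipse(cv2.convexHull(c));print(m,onplane("scene",m[0],.132))
G=S.astype(int)
for r in range(127,145):
    row=G[r,298:318];print(r,[int(v) for v in row[:,0]])
E
```

```text
[[ 0.33574562  0.10533834]
 [ 0.13537512 -0.19905189]]
((304.02984619140625, 149.76852416992188), (7.862797737121582, 10.645115852355957), 106.87452697753906) [0.6023566 0.2308198 0.132    ]
127 [58, 66, 120, 184, 183, 178, 179, 184, 166, 148, 124, 119, 124, 144, 147, 156, 189, 189, 190, 187]
128 [55, 75, 133, 182, 180, 177, 180, 187, 182, 162, 153, 151, 154, 181, 176, 182, 188, 190, 190, 188]
129 [55, 73, 133, 182, 179, 178, 183, 185, 181, 160, 151, 152, 158, 176, 178, 182, 187, 192, 189, 188]
130 [57, 68, 123, 178, 179, 177, 180, 183, 179, 158, 149, 153, 162, 179, 181, 180, 186, 189, 189, 185]
131 [58, 70, 117, 163, 179, 179, 182, 186, 177, 158, 150, 152, 170, 181, 181, 181, 186, 188, 185, 183]
132 [58, 72, 113, 148, 180, 178, 182, 184, 177, 159, 148, 154, 173, 181, 182, 181, 183, 185, 184, 183]
133 [59, 70, 109, 135, 176, 179, 180, 180, 174, 155, 149, 157, 182, 183, 181, 182, 182, 185, 183, 181]
134 [57, 66, 98, 118, 163, 179, 183, 180, 172, 156, 148, 155, 187, 184, 183, 179, 178, 182, 181, 181]
135 [58, 64, 85, 111, 131, 172, 183, 181, 170, 156, 151, 154, 189, 184, 180, 177, 177,
[... 215 characters left out ...]
173]
138 [62, 57, 66, 100, 105, 110, 139, 173, 163, 152, 153, 157, 182, 177, 174, 177, 179, 178, 174, 175]
139 [58, 59, 63, 80, 110, 105, 115, 145, 159, 151, 152, 164, 180, 178, 176, 177, 178, 177, 175, 176]
140 [60, 58, 61, 68, 97, 106, 108, 123, 154, 149, 154, 170, 177, 176, 177, 176, 178, 175, 175, 178]
141 [58, 61, 58, 64, 76, 96, 107, 125, 156, 147, 155, 176, 177, 174, 175, 179, 177, 175, 177, 178]
142 [65, 60, 59, 62, 64, 80, 108, 127, 156, 148, 154, 170, 177, 172, 173, 178, 177, 178, 178, 176]
143 [69, 59, 60, 62, 62, 69, 96, 111, 141, 146, 138, 140, 154, 165, 177, 180, 178, 179, 177, 176]
144 [69, 64, 62, 65, 67, 71, 77, 82, 102, 116, 107, 101, 118, 140, 164, 179, 182, 179, 177, 175]
```

```bash
python3 - <<'E'
from h import *
P=[.6014,.239]
robot.line_to(P+[.32],vel=.05)
g=robot.line_to(P+[.29],vel=.04,guard=3);o=st(g)
if not g:
    g=robot.line_to(P+[.245],vel=.06,guard=3);o=st(g)
E
```

```text
False 20.85 [0.6015 0.239  0.2903] [1.8e+02 2.0e-02 1.8e+02] F [-1.1 -0.1 -0.6] w 0.0256 59.0
False 21.75 [0.6015 0.239  0.2455] [ 1.8e+02  4.0e-02 -1.8e+02] F [ 0.2 -0.4 -1.8] w 0.0256 59.0
```

```bash
python3 - <<'E'
from h import *
P=[.6014,.239]
g=robot.line_to(P+[.231],vel=.02,guard=5);robot.pause(.2);o=st(g)
S=robot.grab_frame("scene");cv2.imwrite("pics/t8.png",crop(S,275,80,80,90,6))
E
```

```text
True 22.45 [0.6017 0.239  0.2368] [ 1.8e+02  7.0e-02 -1.8e+02] F [-0.8 -1.1  6.7] w 0.0256 59.8
```

View pics/t8.png

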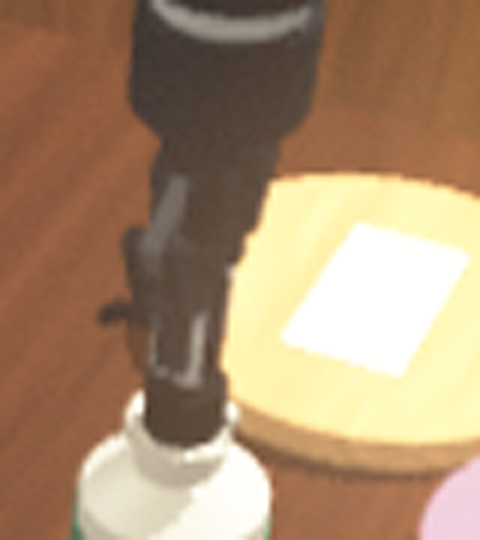

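The collar is sitting on the gasket at the predicted height, so I release, back off and check.

```bash
python3 - <<'E'
from h import *
robot.set_gripper(.06);robot.pause(.2);st("open")
robot.line_to([.6014,.239,.33],vel=.12);robot.move_pose([.40,.30,.36],[180,0,150]);robot.pause(.3);st("away")
S=robot.grab_frame("scene");I=robot.grab_frame("top");cv2.imwrite("pics/t9.png",np.hstack([crop(S,275,110,65,60,6),crop(I,160,135,65,60,6)]))
print(proj("scene",[.602,.2385,.182]),proj("top",[.602,.2385,.182]))
E
```

```text
open 23.12 [0.6012 0.239  0.2355] [-1.7999e+02 -5.0000e-02  1.8000e+02] F [-0.1  0.8 -0.2] w 0.0602 0.0
away 25.22 [0.4006 0.2997 0.3596] [-1.7996e+02 -3.0000e-02  1.4997e+02] F [ 0.6 -0.4  0.4] w 0.0598 0.0
[[306.7844406  133.55011236]] [[189.033897   166.38988863]]
```

View pics/t9.png

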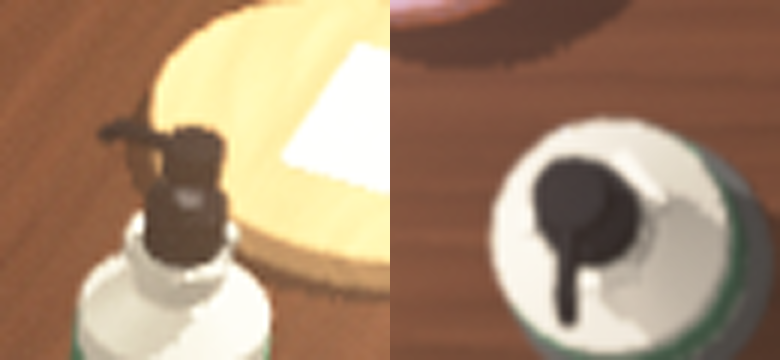

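The pump is upright and seated on the jug (head at scene (307,133) and top (189,168), as predicted), and the robot is clear, so I hand in.

```bash
python3 -c "
from plant import robot
print(robot.job_done())"
```

```text
the job is handed in; nothing more can be done
None
```

The job is handed in at about 25 s of the 67 s allowed: the cap stands upright near the middle of the saucer, the pump sits upright on the jug's gasket, and the gripper is clear; no verdict came back on handing in.

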